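Check-weigh modules: filled or hollow

TASK

Three look-alike modules lie on the near side of the two trays; each is either filled (about 450 g) or still hollow (about 120 g). Lift each one to feel which it is and lay it flat, cover up, on the floor of the right tray, filled in green and hollow in orange. Set them down rather than dropping them, do not stack them, and leave the tape roll and small black pot where they are.

Things in the scene. Friction and masses are not known exactly. Their poses are not given: they have to be found in the camera images.
- module_a_center (a point): one of three look-alike closed modules, black body, silver cover, 89 x 61 x 20 mm (x, y, z), cover up; filled (400 to 500 g) or hollow (105 to 135 g), only weight tells. Point: its centre, 9 mm above its underside; x along its length. Starts flat on the worktop, length roughly across the robot's view. Grasp across the 61 mm width
- module_b_center (a point): one of three look-alike closed modules, black body, silver cover, 89 x 61 x 20 mm (x, y, z), cover up; filled (400 to 500 g) or hollow (105 to 135 g), only weight tells. Point: its centre, 9 mm above its underside; x along its length. Starts flat on the worktop, length roughly across the robot's view. Grasp across the 61 mm width
- module_c_center (a point): one of three look-alike closed modules, black body, silver cover, 89 x 61 x 20 mm (x, y, z), cover up; filled (400 to 500 g) or hollow (105 to 135 g), only weight tells. Point: its centre, 9 mm above its underside; x along its length. Starts flat on the worktop, length roughly across the robot's view. Grasp across the 61 mm width
- module_a: the same module as module_a_center, with its origin at the centre of its underside
- module_b: the same module as module_b_center, with its origin at the centre of its underside
- module_c: the same module as module_c_center, with its origin at the centre of its underside
- green_tray: Green open tray fixed to the worktop, for filled modules: 160 x 240 x 22 mm outside (x, y, z), walls 4 mm, inner floor 4 mm above the worktop. Origin at the centre of its underside, y along its long side. It holds two modules end to end along y, centres at y = +55 and -55 mm; never more than two belong in it. The trays may swap places
- orange_tray: Orange open tray fixed to the worktop, for hollow modules: 160 x 240 x 22 mm outside (x, y, z), walls 4 mm, inner floor 4 mm above the worktop. Origin at the centre of its underside, y along its long side. It holds two modules end to end along y, centres at y = +55 and -55 mm; never more than two belong in it. The trays may swap places
- tape: black tape roll lying flat, 62 mm across, 19 mm high, between the modules; origin under its centre; not to be moved
- pot: small black open pot, 62 mm across, 42 mm high, upright close to the robot on its left; origin under its centre; not to be moved

How it is judged:
By the outcome, as a careful person would: the job done as asked, in the order asked, and still so for the second after the job is handed in, with the robot touching nothing.
It also fails if it takes over 72 s, if anything falls off the work surface, if the arm or the gripper's body presses on something with over 40 N, if the wrist force passes 120 N, or if a joint passes its speed limit or range.

ROBOT

A 7-joint arm with a two-finger parallel gripper is mounted at the origin on a cart in front of the work surface, level with it; the furniture and walls round the work are solid. World frame = base frame: x ahead of the robot, y to its left, z up, the work surface at z = 0. Lengths are in m, angles in rad, forces in N, time in s.
With the tool pointing down it reaches from about 0.425 to 0.925 m from the base axis. Payload 6.8 kg.
Tool frame: the origin (TCP) lies midway between the tips of the shut fingers; the grasp point (between the pads) lies 19 mm behind it; z points along the fingers, y is the direction in which the jaws open and shut (so a half turn about z gives the same grasp; the last joint's range is limited). The gripper opens to 85 mm and grips with 20 to 120 N. Pads are 22 mm wide; open, the fingers measure 114 mm over their backs; the gripper's body (76 mm by 85 mm) begins 54 mm behind the grasp point. The pads swing forward as they close: fully open they stand 13 mm farther back than shut.
Start: joints at [1.031, 0.477, 0.022, 1.555, -0.011, 1.109, -0.083], TCP at [0.283, -0.613, 0.231] pointing down, gripper open.
Joint ranges: [-2.96, 2.96], [-0.34, 2.1], [-1.41, 1.46], [0.24, 2.44], [-1.37, 4.51], [0.17, 1.92], [-2.96, 2.96]. Speed limits (rad/s): [2.39, 2.39, 3.14, 3.14, 3.14, 3.14, 3.14].

INTERFACE

Orientations are given as a unit quaternion [w, x, y, z].
In Python, from station import status, eyes, workorder gives the robot as it stands. The module is installed in compiled form; this text tells all that it offers.
- The arm moves only by the shell command python3 -m jog 'ROWS' [FORCE]. ROWS is text: rows parted by semicolons, each of 7 numbers parted by spaces: the shift along the tool's x, y, z in m, then the turn, a rotation vector about the tool's x, y, z in degrees, then the finger opening in m, from 0 to 0.0854. In form: dx dy dz rx ry rz jaw; .... A call has 1 to 5 rows; each row is the pose to reach, as a shift and turn from the pose commanded when the call began, along the tool's axes at that moment; what a row does not reach only later rows make up. A row lasts 1/10 s, in which the tool goes at most 50 mm and 8.59 degrees, less where a joint would pass 70% of its speed; a pose out of reach is approached as far as the arm can. A call with a gripper value outside its range is refused whole. The fingers move at their own pace and stop on an object; FORCE is the grip in N (left out, the last holds). Time passes only in rows, so rows that repeat a pose let the fingers close. It gives the time, the measured TCP pose, the force and the opening at its end, in the units of the state.
- status.get_obs(): the state, without advancing time (a new reading comes with each control period).
- eyes.read_camera(name): name is "side" or "top" or "wrist"; returns a dict with "image" (420x560x3 uint8, red, green, blue), "intrinsics" (3x3 intrinsics, pixels), "k1" (the pictures are not rectified: a ray, as slopes to the right and down, at radius r is drawn at 1 + k1 r^2 times it, then the intrinsics apply), "position" and "orientation" of the camera in the world. Camera axes: x right, y up, looking along -z (the intrinsics and any distortion apply to the point x, -y, -z); pixel columns grow to the right and rows downward; lengths in m; the calibration is good to about 2 mm. A picture is of the moment at which its call begins. There is no depth.
- workorder.hand_in(): hands the job in, once; it reports no verdict.
The state is a dict: "t": time; "q": joint angles; "joint_vel": joint speeds; "joint_torque": joint torques, N m; "eef_pos": TCP position; "tool_rot": TCP orientation; "contact_force": force on the tool from outside, world axes, zero at the start; "torque": the same for the moment, N m; "gripper_width": opening from 0.0 (shut) to 1.0 (fully open).
Only numpy, scipy, OpenCV 4.12 (cv2) and the standard library are available. Lean on these libraries where they do the work, as an engineer would, in place of code of your own. Each camera call takes 0.05 s, during which the arm holds its last target.

## Working session

There is one attempt and no reset: what is moved stays moved. The work goes in short steps, Python scripts to look and compute and a shell command to move; the robot and the scene stay as the last step left them, time stands still between calls to the robot, and variables do not carry over. Pictures are saved under pics/ and viewed, and the job is handed in when it is done.

```bash
ls; mkdir -p pics; python3 - <<'E'
from station import status, eyes
import cv2
o=status.get_obs()
for k,v in o.items(): print(k,v)
for n in ("side","top","wrist"):
    c=eyes.read_camera(n)
    cv2.imwrite(f"pics/{n}0.png",c["image"][:,:,::-1])
    print(n,c["intrinsics"],c["k1"],c["position"],c["orientation"])
E
```

```text
pics
t 0.0
q [ 1.03091867  0.4777892   0.02229913  1.556468   -0.01150109  1.10929208
 -0.08311311]
joint_vel [ 0.00032881 -0.00132174  0.00161519 -0.00039542 -0.00022722 -0.0024784
  0.0010686 ]
joint_torque [-1.09996501e-03 -5.96448040e+01  1.60743713e+00 -2.81195194e+01
  1.23511639e-02  9.44337604e-03  2.14606445e-05]
eef_pos [ 0.28223606 -0.61250173  0.23032525]
tool_rot [-8.79089705e-04  9.76781269e-01  2.14237057e-01 -2.52362028e-04]
contact_force [ 0.37736658  1.07932529 -0.1420903 ]
torque [ 0.02276471 -0.00539028 -0.03039482]
gripper_width 1.0021129216469795
side [[435.79786993   0.         279.86573276]
 [  0.         435.79786993 211.14973689]
 [  0.           0.           1.        ]] -0.12212761629565655 [1.4435028  0.03549885 0.51406505] [0.57877215 0.37336658 0.37911887 0.61797175]
top [[479.23576593   0.         279.44196497]
 [  0.         479.23576593 205.38148216]
 [  0.           0.           1.        ]] -0.13510179295942304 [ 0.34065204 -0.02244483  1.29575325] [-0.70528359 -0.05209143  0.03951207  0.70590391]
wrist [[307.84935164   0.         277.83808461]
 [  0.         307.84935164 203.34541513]
 [  0.           0.           1.        ]] -0.020958967722808166 [ 0.34368235 -0.58420161  0.37448863] [ 0.83476203 -0.11234589  0.07391952 -0.53393506]
```

View pics/top0.png

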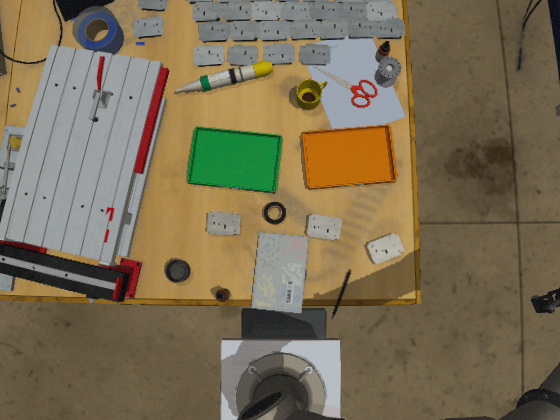

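View pics/side0.png

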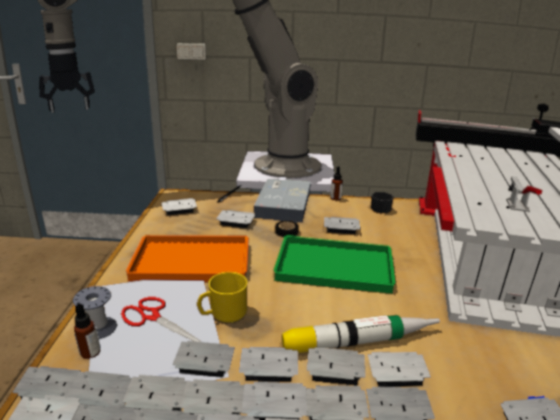

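View pics/wrist0.png

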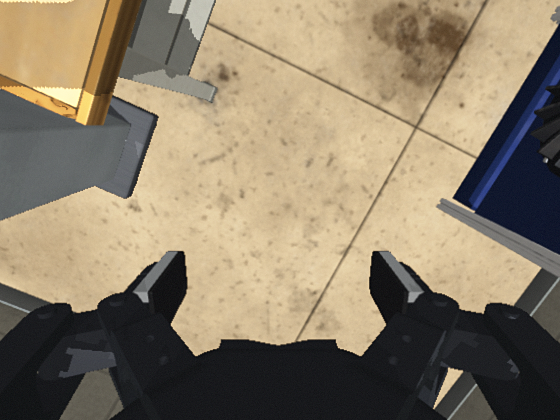

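```bash
cat > h.py <<'E'
import numpy as np, cv2
from scipy.spatial.transform import Rotation as R
from station import status, eyes
def rot(q): return R.from_quat([q[1],q[2],q[3],q[0]])
def grab(n,f=None):
    c=eyes.read_camera(n)
    if f: cv2.imwrite(f"pics/{f}.png",c["image"][:,:,::-1])
    return c
def cast(c,px,z):
    px=np.asarray(px,float).reshape(-1,1,2)
    u=cv2.undistortPoints(px,c["intrinsics"],np.array([c["k1"],0,0,0,0.])).reshape(-1,2)
    d=rot(c["orientation"]).apply(np.c_[u[:,0],-u[:,1],-np.ones(len(u))])
    p=np.asarray(c["position"]); s=(z-p[2])/d[:,2]
    return p+d*s[:,None]
def rect(P):
    """min area rect of world pts -> centre, long, short, yaw of long axis rel +y deg"""
    (cx,cy),(w,h),a=cv2.minAreaRect((P[:,:2]*1000).astype(np.float32))
    if w<h: w,h,a=h,w,a+90
    a=(a-90+90)%180-90
    return np.round([cx,cy,w,h,a],1)
E
python3 - <<'E'
from h import *
c=grab("top"); im=c["image"]; hsv=cv2.cvtColor(im,cv2.COLOR_RGB2HSV)
def blobs(m,roi,zs,amin=100):
    M=np.zeros_like(m); x0,y0,x1,y1=roi; M[y0:y1,x0:x1]=m[y0:y1,x0:x1]
    for k in cv2.findContours(M,cv2.RETR_EXTERNAL,cv2.CHAIN_APPROX_NONE)[0]:
        if cv2.contourArea(k)>amin:
            pts=k.reshape(-1,2)
            print(cv2.boundingRect(k),[rect(cast(c,pts,z)).tolist() for z in zs])
sil=cv2.inRange(hsv,(0,0,110),(180,60,255))
print("mods");
for r in ((195,205,250,245),(298,205,350,248),(360,228,412,270)): blobs(sil,r,[0.02])
g=cv2.inRange(hsv,(50,120,40),(85,255,255)); o=cv2.inRange(hsv,(8,215,120),(16,255,255))
print("green");blobs(g,(180,120,290,200),[0.022,0.004])
print("orange");blobs(o,(295,115,405,195),[0.022,0.004],1000)
b=cv2.inRange(hsv,(0,0,0),(180,255,70))
print("tape");blobs(b,(255,195,292,228),[0.019]); print("pot");blobs(b,(155,250,200,295),[0.042,0])
cv2.imwrite("pics/crop.png",cv2.resize(im[115:315,150:420,::-1],None,fx=2.9,fy=2.9,interpolation=cv2.INTER_CUBIC))
E
```

```text
mods
(207, 212, 34, 23) [[459.7, 150.7, 89.1, 59.3, -0.1]]
(298, 214, 44, 34) [[439.3, -106.7, 115.1, 88.3, -0.2]]
(367, 233, 37, 31) [[392.0, -281.9, 89.8, 62.5, 21.0]]
green
(187, 127, 96, 66) [[635.3, 124.1, 248.3, 161.2, -6.1], [639.5, 126.1, 251.8, 163.5, -6.1]]
orange
(302, 125, 92, 64) [[642.1, -183.6, 235.2, 157.9, 5.3], [646.4, -185.9, 238.5, 160.1, 5.3]]
tape
(264, 202, 22, 22) [[488.0, 13.6, 56.7, 56.4, 89.9]]
pot
(165, 260, 25, 22) [[332.3, 268.9, 64.1, 55.0, 0.6], [332.1, 278.7, 66.3, 56.8, 0.6]]
```

View pics/crop.png

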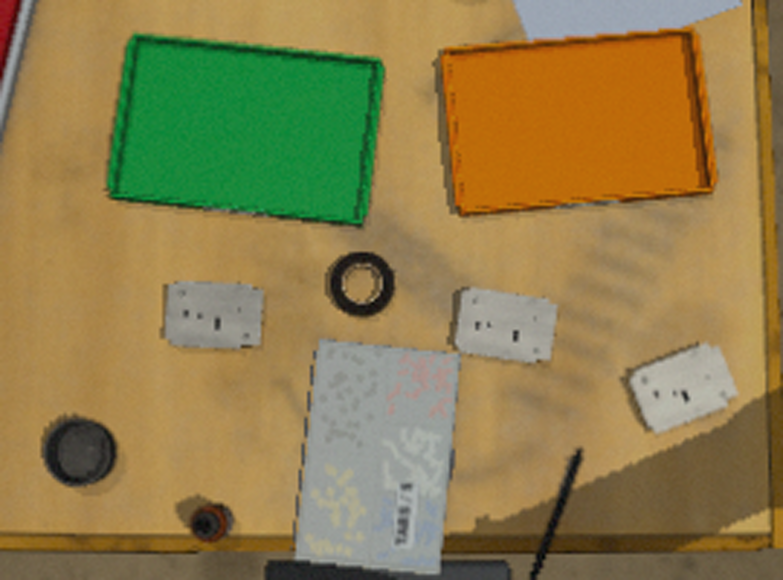

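```bash
python3 - <<'E'
from h import *
c=grab("top"); im=c["image"]; hsv=cv2.cvtColor(im,cv2.COLOR_RGB2HSV)
def big(m,roi):
    M=np.zeros_like(m); x0,y0,x1,y1=roi; M[y0:y1,x0:x1]=m[y0:y1,x0:x1]
    return max(cv2.findContours(M,cv2.RETR_EXTERNAL,cv2.CHAIN_APPROX_NONE)[0],key=cv2.contourArea)
for n,lo,hi,roi in (("g",(50,100,30),(85,255,255),(180,120,290,200)),("o",(5,225,100),(17,255,255),(295,115,405,195))):
    k=cv2.convexHull(big(cv2.inRange(hsv,lo,hi),roi)).reshape(-1,2)
    e=2.
    q=cv2.approxPolyDP(k,4,True).reshape(-1,2)
    print(n,q.tolist()); P=cast(c,q,.022); print(P[:,:2].round(4).tolist()); print([round(float(np.linalg.norm(P[i]-P[i-1])),4) for i in range(len(q))],P.mean(0).round(4))
# B
print(im[227,300:345:3].tolist()); print(im[250,262:305:6].tolist())
s=grab("side"); cv2.imwrite("pics/s2.png",cv2.resize(s["image"][160:300,120:420,::-1],None,fx=2.6,fy=2.6,interpolation=cv2.INTER_CUBIC))
cv2.imwrite("pics/t2.png",cv2.resize(im[195:275,255:415,::-1],None,fx=5,fy=5,interpolation=cv2.INTER_CUBIC))
E
```

```text
g [[194, 129], [280, 135], [274, 192], [188, 182]]
[[0.7205, 0.237], [0.7013, -0.0012], [0.5431, 0.0149], [0.5714, 0.2492]]
[0.1496, 0.2389, 0.159, 0.236] [0.6341 0.125  0.022 ]
o [[390, 127], [394, 181], [309, 188], [305, 131]]
[[0.7242, -0.3047], [0.5727, -0.3101], [0.5538, -0.0793], [0.7124, -0.0698]]
[0.2352, 0.1515, 0.2316, 0.1589] [ 0.6408 -0.191   0.022 ]
[[165, 136, 92], [170, 141, 91], [98, 83, 61], [161, 158, 149], [162, 160, 153], [134, 132, 124], [89, 91, 85], [159, 157, 147], [159, 156, 147], [160, 159, 151], [159, 158, 149], [160, 158, 150], [159, 158, 148], [160, 159, 149], [172, 138, 85]]
[[150, 155, 151], [146, 148, 144], [153, 156, 151], [150, 158, 151], [172, 148, 141], [165, 152, 145], [152, 158, 154], [168, 151, 142]]
```

View pics/s2.png

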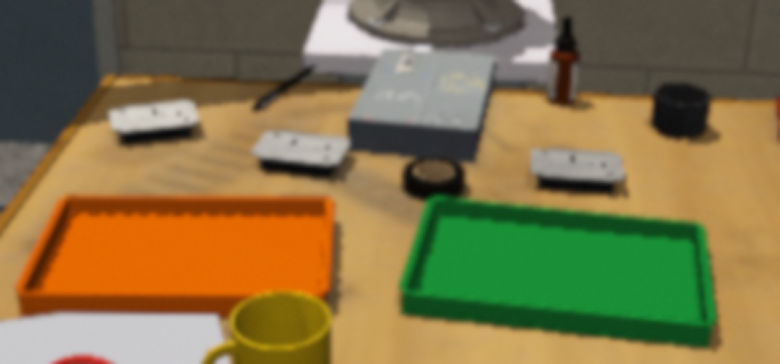

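View pics/t2.png

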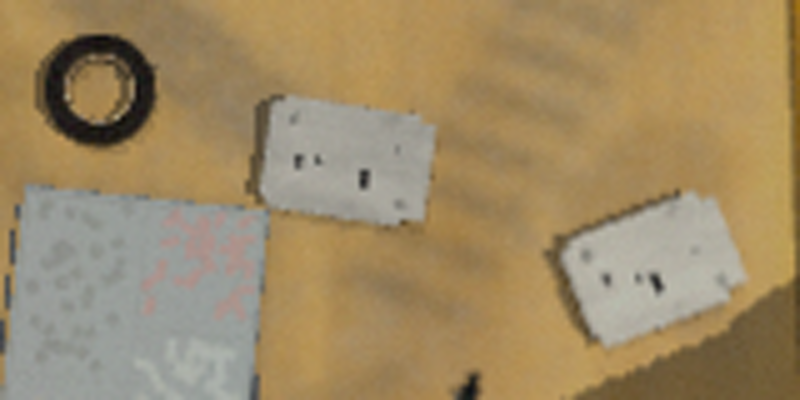

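```bash
cat >> h.py <<'E'
def go(p,yaw):
    """shift in tool axes (m) and rotvec (deg) to TCP p, tool y at yaw deg, pointing down"""
    o=status.get_obs(); r=rot(o["tool_rot"]); y=np.radians(yaw)
    Y=np.array([np.cos(y),np.sin(y),0]); Z=np.array([0,0,-1.]); X=np.cross(Y,Z)
    T=R.from_matrix(np.c_[X,Y,Z])
    print("t",round(o["t"],2),"eef",np.round(o["eef_pos"],4),"yaw",np.degrees(np.arctan2(*r.as_matrix()[[1,0],1])).round(2))
    print("shift",r.inv().apply(np.asarray(p)-o["eef_pos"]).round(4),"rotvec",(r.inv()*T).as_rotvec(degrees=True).round(2))
E
python3 - <<'E'
from h import *
c=grab("top"); im=c["image"]; hsv=cv2.cvtColor(im,cv2.COLOR_RGB2HSV)
sil=cv2.inRange(hsv,(0,0,110),(180,60,255))
M=np.zeros_like(sil); M[205:248,304:350]=sil[205:248,304:350]; M[236:,:312]=0
M=cv2.morphologyEx(M,cv2.MORPH_OPEN,np.ones((3,3)))
k=max(cv2.findContours(M,0,1)[0],key=cv2.contourArea).reshape(-1,2)
print("B",rect(cast(c,k,.02)))
s=grab("side")
for z in (0.02,.025,.03,.04): print(z,cast(c,[[308.6,237]],z)[0].round(4),cast(s,[[255.2,208.5]],z)[0].round(4))
# modules in side view: cover at z .02
print("side C,B,A", cast(s,[[179.5,205.5],[236,218],[341.5,223.5]],.02).round(3).tolist())
go([.392,-.282,.16],21)
E
```

```text
B [ 449.1 -118.5   89.3   60.7   -8.3]
0.02 [ 0.422  -0.0773  0.02  ] [ 0.4083 -0.0717  0.02  ]
0.025 [ 0.4216 -0.0771  0.025 ] [ 0.4187 -0.0706  0.025 ]
0.03 [ 0.4213 -0.0769  0.03  ] [ 0.4292 -0.0695  0.03  ]
0.04 [ 0.4207 -0.0765  0.04  ] [ 0.4502 -0.0673  0.04  ]
side C,B,A [[0.41, -0.275, 0.02], [0.469, -0.114, 0.02], [0.474, 0.151, 0.02]]
t 0.4 eef [ 0.2825 -0.613   0.2311] yaw -65.26
shift [ 0.238  -0.2547  0.0712] rotvec [-1.000e-02 -1.000e-02 -8.626e+01]
```

```bash
python3 -m jog '0.238 -0.255 0.071 0 0 -86.2 0.085; 0.238 -0.255 0.071 0 0 -86.2 0.085; 0.238 -0.255 0.071 0 0 -86.2 0.085; 0.238 -0.255 0.071 0 0 -86.2 0.085; 0.238 -0.255 0.071 0 0 -86.2 0.085'; python3 -c "
from h import *
go([.392,-.282,.16],21)"
```

```text
t: 0.9
eef_pos: [0.3597, -0.3786, 0.1814]
tool_rot: [0.0, 0.829, 0.56, 0.0]
contact_force: [0.7, -0.3, 0.1]
gripper_width: 0.997
t 0.9 eef [ 0.3597 -0.3786  0.1814] yaw -21.94
shift [ 0.1017 -0.0062  0.0213] rotvec [ 3.000e-02  4.000e-02 -4.294e+01]
```

```bash
python3 -m jog '0.02 -0.001 0.004 0 0 -8.5 0.085; 0.04 -0.002 0.008 0 0 -17 0.085; 0.08 -0.005 0.016 0 0 -26 0.085; 0.1 -0.006 0.021 0 0 -35 0.085; 0.1 -0.006 0.021 0 0 -42.9 0.085';  python3 -m jog '0 0 0 0 0 0 0.085;0 0 0 0 0 0 0.085'; python3 -c "
from h import *
go([.392,-.282,.16],21)
grab('wrist','w1')"
```

```text
t: 1.4
eef_pos: [0.3928, -0.2821, 0.1601]
tool_rot: [-0.0, 0.565, 0.825, 0.001]
contact_force: [-0.2, -0.1, 1.0]
gripper_width: 0.992
t: 1.6
eef_pos: [0.3917, -0.2862, 0.1606]
tool_rot: [0.0, 0.572, 0.82, -0.0]
contact_force: [0.1, -0.4, 1.5]
gripper_width: 0.992
t 1.6 eef [ 0.3917 -0.2862  0.1606] yaw 20.21
shift [0.0038 0.0018 0.0006] rotvec [ 0.01  0.03 -0.79]
```

View pics/w1.png

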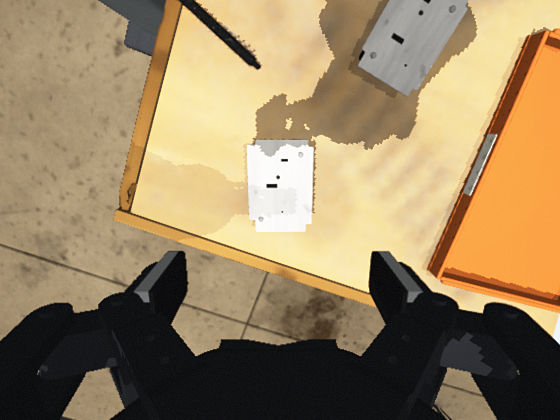

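```bash
python3 - <<'E'
from h import *
c=grab("wrist"); im=c["image"]; 
print(rect(cast(c,[[247,141],[315,141],[312,223],[305,232],[255,232],[247,225]],.02)))
hsv=cv2.cvtColor(im,cv2.COLOR_RGB2HSV)
sil=cv2.inRange(hsv,(0,0,100),(180,45,255)); M=np.zeros_like(sil); M[125:245,240:325]=sil[125:245,240:325]
M=cv2.morphologyEx(M,cv2.MORPH_OPEN,np.ones((5,5)))
k=max(cv2.findContours(M,0,1)[0],key=cv2.contourArea).reshape(-1,2)
print(cv2.boundingRect(k),rect(cast(c,k,.02)))
for n in 'ab': o=status.get_obs(); print(o["contact_force"])
go([.392,-.282,.001],21)
E
```

```text
[ 392.  -281.6   88.4   63.5   19.9]
(247, 140, 67, 92) [ 391.8 -280.7   87.9   61.4   20.2]
[-0.45123354  0.59052472  0.37364582]
[-0.45123354  0.59052472  0.37364582]
t 1.7 eef [ 0.3916 -0.2864  0.1606] yaw 20.24
shift [0.0041 0.0019 0.1596] rotvec [ 0.    0.03 -0.76]
```

```bash
python3 -m jog '0.0045 0.002 0.04 0 0 0 0.085; 0.0045 0.002 0.08 0 0 0 0.085; 0.0045 0.002 0.12 0 0 0 0.085; 0.0045 0.002 0.14 0 0 0 0.085; 0.0045 0.002 0.14 0 0 0 0.085' 40;  python3 -c "
from h import *
go([.392,-.281,.001],20.2)"
```

```text
t: 2.2
eef_pos: [0.3901, -0.28, 0.018]
tool_rot: [-0.003, 0.571, 0.821, -0.0]
contact_force: [0.5, 0.1, 0.6]
gripper_width: 0.991
t 2.2 eef [ 0.3901 -0.28    0.018 ] yaw 20.36
shift [-0.0016  0.0015  0.017 ] rotvec [-0.2  -0.24  0.16]
```

```bash
python3 -m jog '0 0 0.008 0 0 0 0.085; 0 0 0.016 0 0 0 0.085; 0 0 0.018 0 0 0 0.085; 0 0 0.018 0 0 0 0.085';  python3 -c "
from h import *
go([.392,-.281,.001],20.2)"
```

```text
t: 2.6
eef_pos: [0.3922, -0.281, 0.0027]
tool_rot: [0.0, 0.57, 0.821, -0.0]
contact_force: [0.6, 0.1, 0.3]
gripper_width: 0.997
t 2.6 eef [ 0.3922 -0.281   0.0027] yaw 20.47
shift [ 0.     -0.0002  0.0017] rotvec [0.01 0.03 0.27]
```

```bash
python3 -m jog '0 0 0.002 0 0 0 0.085; 0 0 0.002 0 0 0 0.03; 0 0 0.002 0 0 0 0.03; 0 0 0.002 0 0 0 0.03; 0 0 0.002 0 0 0 0.03' 40; python3 -m jog '0 0 0 0 0 0 0.03; 0 0 0 0 0 0 0.03'
```

```text
t: 3.1
eef_pos: [0.3919, -0.2809, 0.0011]
tool_rot: [0.0, 0.57, 0.822, -0.0]
contact_force: [-0.8, 1.6, 7.2]
gripper_width: 0.692
t: 3.3
eef_pos: [0.3919, -0.2809, 0.0011]
tool_rot: [0.0, 0.57, 0.822, -0.0]
contact_force: [-2.0, 0.8, 8.5]
gripper_width: 0.688
```

```bash
python3 -m jog '0 0 -0.01 0 0 0 0.03; 0 0 -0.03 0 0 0 0.03; 0 0 -0.06 0 0 0 0.03; 0 0 -0.08 0 0 0 0.03;0 0 -0.08 0 0 0 0.03' ; for i in 1 2 3 4; do python3 -m jog '0 0 0 0 0 0 0.03' | grep -E 'force|width'; done; python3 - <<'E'
from h import *
o=status.get_obs(); print(o["joint_torque"].round(2),o["torque"].round(3))
f=[]
for i in range(6): grab("side",'s_c' if i==5 else None); f.append(status.get_obs()["contact_force"])
print(np.mean(f,0),np.std(f,0)); grab("wrist","w2")
E
```

```text
t: 3.8
eef_pos: [0.3934, -0.2816, 0.0828]
tool_rot: [0.002, 0.57, 0.822, 0.0]
contact_force: [0.8, -0.4, -5.4]
gripper_width: 0.689
contact_force: [-0.2, -0.6, -5.1]
gripper_width: 0.686
contact_force: [0.1, -0.2, -5.5]
gripper_width: 0.69
contact_force: [0.3, -0.8, -5.8]
gripper_width: 0.685
contact_force: [-0.4, -0.4, -5.2]
gripper_width: 0.687
[ 4.000e-02 -4.702e+01 -3.060e+00 -2.001e+01  1.000e-02  1.000e-02
 -0.000e+00] [ 0.022 -0.011  0.034]
[ 0.61338589 -0.12006667 -4.83860845] [0.2374423  0.37247925 0.4515419 ]
```

View pics/w2.png

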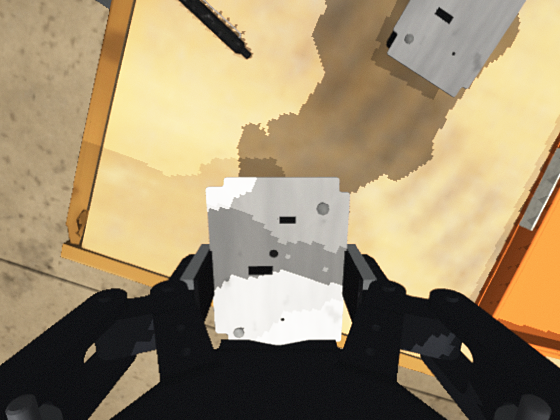

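View pics/s_c.png

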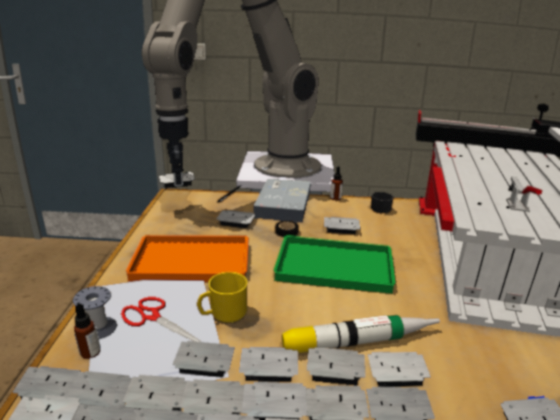

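```bash
python3 -c "
from h import *
go([.631,.071,.09],-5.5)"
```

```text
t 4.55 eef [ 0.3921 -0.2807  0.0804] yaw 20.49
shift [ 0.2458  0.3469 -0.0096] rotvec [ 0.   -0.   25.99]
```

```bash
python3 -m jog '0.012 0.017 -0.01 0 0 1.3 0.03; 0.034 0.049 -0.01 0 0 4 0.03; 0.058 0.081 -0.01 0 0 7 0.03; 0.082 0.115 -0.01 0 0 10 0.03; 0.106 0.149 -0.01 0 0 13 0.03'; python3 -m jog '0.027 0.032 0 0 0 3 0.03;0.056 0.064 0 0 0 6 0.03;0.085 0.097 0 0 0 9 0.03;0.1 0.115 0 0 0 11 0.03;0.1 0.115 0 0 0 11 0.03';  python3 -c "
from h import *
go([.631,.071,.09],-5.5)"
```

```text
t: 5.05
eef_pos: [0.4952, -0.128, 0.0906]
tool_rot: [0.0, 0.66, 0.751, 0.0]
contact_force: [0.5, -1.0, -5.3]
gripper_width: 0.688
t: 5.55
eef_pos: [0.5981, -0.0098, 0.0907]
tool_rot: [-0.0, 0.727, 0.687, 0.002]
contact_force: [-0.8, 0.0, -4.9]
gripper_width: 0.692
t 5.55 eef [ 0.5981 -0.0098  0.0907] yaw -3.21
shift [0.0825 0.0283 0.0011] rotvec [ 0.16 -0.19  2.29]
```

```bash
python3 -m jog '0.03 0.01 0 0 0 1 0.03;0.06 0.02 0 0 0 2 0.03;0.082 0.028 0 0 0 2.3 0.03;0.082 0.028 0 0 0 2.3 0.03;0.082 0.028 0 0 0 2.3 0.03';  python3 -c "
from h import *
go([.631,.071,.09],-5.5)
grab('wrist','w3');grab('top','t3')"
```

```text
t: 6.05
eef_pos: [0.6278, 0.0647, 0.09]
tool_rot: [-0.0, 0.742, 0.671, -0.001]
contact_force: [-0.0, -1.2, -5.1]
gripper_width: 0.691
t 6.05 eef [0.6278 0.0647 0.09  ] yaw -5.75
shift [ 0.0065  0.0025 -0.    ] rotvec [-0.06  0.04 -0.25]
```

View pics/w3.png

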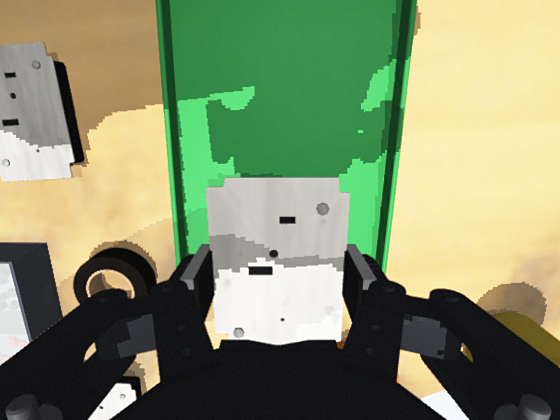

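View pics/t3.png

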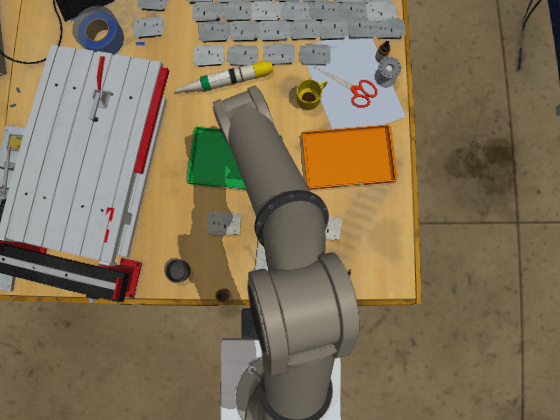

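```bash
python3 - <<'E'
from h import *
c=grab("wrist")
P=cast(c,[[157,2],[177,262],[417,2],[390,262]],.022); print(P.round(4).tolist())
L=(P[0]+P[2])/2; N=(P[1]+P[3])/2; print(L,N)
go([.631,.071,.03],-5.5)
E
```

```text
[[0.5681, 0.2071, 0.022], [0.5479, 0.0343, 0.022], [0.7263, 0.1908, 0.022], [0.7082, 0.018, 0.022]]
[0.64717163 0.19893603 0.022     ] [0.62805846 0.02614693 0.022     ]
t 6.2 eef [0.6279 0.0629 0.0901] yaw -5.92
shift [0.0084 0.0023 0.0601] rotvec [-0.05  0.08 -0.42]
```

```bash
python3 -m jog '0.0085 0.004 0.01 0 0 0 0.03;0.0085 0.004 0.035 0 0 0 0.03;0.0085 0.004 0.06 0 0 0 0.03;0.0085 0.004 0.07 0 0 0 0.03;0.0085 0.004 0.07 0 0 0 0.03';  python3 -c "
from h import *
go([.633,.071,.0055],-6)"
```

```text
t: 6.7
eef_pos: [0.6319, 0.0727, 0.0184]
tool_rot: [-0.001, 0.742, 0.67, -0.002]
contact_force: [-2.1, -0.3, -5.1]
gripper_width: 0.687
t 6.7 eef [0.6319 0.0727 0.0184] yaw -5.82
shift [-0.0016  0.0014  0.0129] rotvec [-0.21  0.06  0.18]
```

```bash
python3 -m jog '0 0 0.004 0 0 0 0.03;0 0 0.008 0 0 0 0.03;0 0 0.010 0 0 0 0.03;0 0 0.011 0 0 0 0.03; 0 0 0.011 0 0 0 0.03'
```

```text
t: 7.2
eef_pos: [0.6334, 0.073, 0.0097]
tool_rot: [0.0, 0.742, 0.67, 0.0]
contact_force: [0.6, -0.9, -4.7]
gripper_width: 0.688
```

```bash
python3 -m jog '0 0 0.002 0 0 0 0.03;0 0 0.003 0 0 0 0.03;0 0 0.004 0 0 0 0.03;0 0 0.004 0 0 0 0.03'
```

```text
t: 7.6
eef_pos: [0.6332, 0.073, 0.0053]
tool_rot: [-0.0, 0.742, 0.67, -0.0]
contact_force: [0.3, 0.7, -4.7]
gripper_width: 0.689
```

```bash
python3 -m jog '0 0 0.001 0 0 0 0.03;0 0 0.001 0 0 0 0.03'; python3 -m jog '0 0 0.001 0 0 0 0.03;0 0 0.001 0 0 0 0.03'
```

```text
t: 7.8
eef_pos: [0.6333, 0.073, 0.0052]
tool_rot: [0.0, 0.742, 0.67, -0.0]
contact_force: [-4.0, -0.5, 3.7]
gripper_width: 0.686
t: 8.0
eef_pos: [0.6334, 0.0731, 0.0052]
tool_rot: [0.0, 0.742, 0.67, -0.0]
contact_force: [-6.9, -1.0, 12.5]
gripper_width: 0.688
```

```bash
python3 -m jog '0 0 -0.001 0 0 0 0.04;0 0 -0.001 0 0 0 0.085;0 0 -0.001 0 0 0 0.085;0 0 -0.001 0 0 0 0.085;0 0 -0.001 0 0 0 0.085';python3 -m jog '0 0 -0.02 0 0 0 0.085;0 0 -0.06 0 0 0 0.085;0 0 -0.1 0 0 0 0.085;0 0 -0.12 0 0 0 0.085;0 0 -0.12 0 0 0 0.085'; python3 - <<'E'
from h import *
grab('wrist','w4')
go([.449,-.1185,.125],-8.3)
E
```

```text
t: 8.5
eef_pos: [0.6336, 0.0731, 0.0045]
tool_rot: [0.0, 0.742, 0.67, 0.0]
contact_force: [-0.0, 0.5, -0.7]
gripper_width: 1.0
t: 9.0
eef_pos: [0.6358, 0.0736, 0.1283]
tool_rot: [0.002, 0.742, 0.67, 0.003]
contact_force: [0.9, 0.7, -0.8]
gripper_width: 0.998
t 9.05 eef [0.6344 0.0732 0.1261] yaw -5.82
shift [-0.2095 -0.165   0.0003] rotvec [ 0.19 -0.05  2.48]
```

View pics/w4.png

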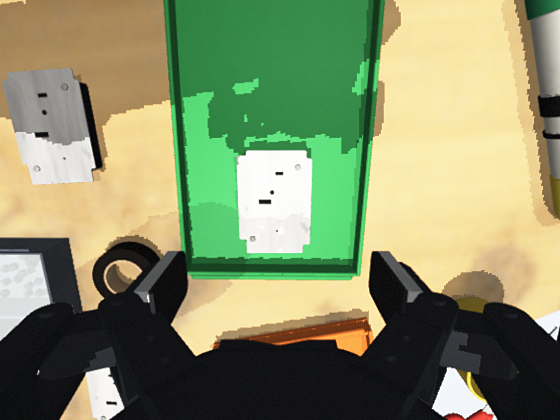

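```bash
python3 -m jog '-0.03 -0.024 0 0 0 0 0.085;-0.065 -0.052 0 0 0 1 0.085;-0.1 -0.08 0 0 0 2 0.085;-0.14 -0.11 0 0 0 2.4 0.085;-0.175 -0.138 0 0 0 2.4 0.085'; python3 -m jog '-0.03 -0.023 0.01 0 0 0 0.085;-0.034 -0.026 0.02 0 0 0 0.085;-0.034 -0.026 0.02 0 0 0 0.085;-0.034 -0.026 0.02 0 0 0 0.085'; python3 - <<'E'
from h import *
f=[]
for i in range(3): f.append(status.get_obs()["contact_force"]); c=grab('wrist','w5')
print(np.mean(f,0))
go([.449,-.1185,.02],-8.3)
im=c["image"]; hsv=cv2.cvtColor(im,cv2.COLOR_RGB2HSV)
sil=cv2.inRange(hsv,(0,0,100),(180,45,255)); M=np.zeros_like(sil); M[110:250,230:335]=sil[110:250,230:335]
M=cv2.morphologyEx(M,cv2.MORPH_OPEN,np.ones((5,5)))
k=max(cv2.findContours(M,0,1)[0],key=cv2.contourArea).reshape(-1,2)
print(cv2.boundingRect(k),rect(cast(c,k,.02)))
E
```

```text
t: 9.55
eef_pos: [0.4755, -0.0887, 0.1229]
tool_rot: [-0.001, 0.756, 0.654, -0.001]
contact_force: [-0.1, 0.1, 1.1]
gripper_width: 0.996
t: 9.95
eef_pos: [0.4483, -0.116, 0.104]
tool_rot: [-0.0, 0.756, 0.655, 0.0]
contact_force: [-0.1, 0.2, -0.5]
gripper_width: 1.001
[-0.20970001  0.68253529 -0.145603  ]
t 10.1 eef [ 0.449  -0.1158  0.1046] yaw -8.08
shift [-0.0027  0.0003  0.0846] rotvec [ 0.05 -0.04  0.22]
(239, 153, 82, 97) [ 450.7 -110.7   76.6   60.9   -8.3]
```

View pics/w5.png

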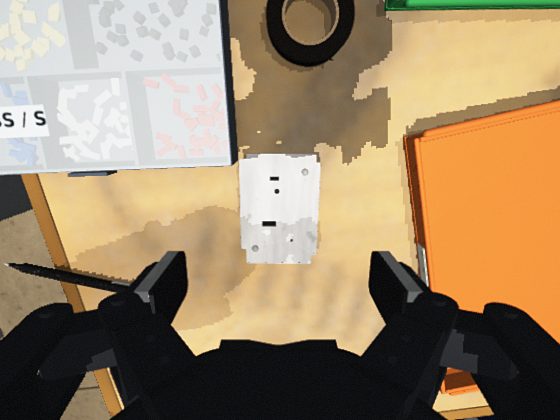

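```bash
python3 - <<'E'
from h import *
c=grab('wrist')
P=rect(cast(c,[[240,155],[319,155],[318,252],[312,264],[246,264],[241,250]],.02)); print(P)
go([P[0]/1000,P[1]/1000,.022],P[4])
E
```

```text
[ 450.  -118.1   88.3   62.    -8.1]
t 10.15 eef [ 0.4488 -0.116   0.1047] yaw -8.09
shift [-0.002   0.0014  0.0827] rotvec [ 0.05 -0.03  0.01]
```

```bash
python3 -m jog '-0.002 0.001 0.03 0 0 0 0.085;-0.002 0.001 0.06 0 0 0 0.085;-0.002 0.001 0.08 0 0 0 0.085;-0.002 0.001 0.088 0 0 0 0.085;-0.002 0.001 0.088 0 0 0 0.085'; python3 -m jog '0 0 0.008 0 0 0 0.085;0 0 0.012 0 0 0 0.085;0 0 0.012 0 0 0 0.085'; python3 - <<'E'
from h import *
go([.45,-.118,.003],-8.1)
E
```

```text
t: 10.65
eef_pos: [0.4483, -0.1185, 0.0158]
tool_rot: [-0.001, 0.756, 0.655, -0.0]
contact_force: [-0.6, -0.6, -0.1]
gripper_width: 1.002
t: 10.95
eef_pos: [0.4485, -0.1192, 0.0045]
tool_rot: [0.0, 0.756, 0.655, 0.0]
contact_force: [-0.1, 0.4, -0.1]
gripper_width: 0.996
t 10.95 eef [ 0.4485 -0.1192  0.0045] yaw -8.21
shift [0.0014 0.0013 0.0015] rotvec [ 0.02  0.   -0.11]
```

```bash
python3 -m jog '0.001 0.001 0.001 0 0 0 0.085;0.001 0.001 0.001 0 0 0 0.03;0.001 0.001 0.001 0 0 0 0.03;0.001 0.001 0.001 0 0 0 0.03;0.001 0.001 0.001 0 0 0 0.03' 40; python3 -m jog '0 0 0 0 0 0 0.03;0 0 0 0 0 0 0.03'; python3 -m jog '0 0 -0.01 0 0 0 0.03; 0 0 -0.03 0 0 0 0.03; 0 0 -0.06 0 0 0 0.03; 0 0 -0.08 0 0 0 0.03;0 0 -0.085 0 0 0 0.03';for i in 1 2 3 4; do python3 -m jog '0 0 0 0 0 0 0.03' | grep -E 'force|width'; done; python3 - <<'E'
from h import *
grab("wrist","w6")
go([0.641,-0.19,.09],4)
E
```

```text
t: 11.45
eef_pos: [0.4496, -0.1183, 0.0041]
tool_rot: [0.0, 0.756, 0.655, 0.0]
contact_force: [-1.7, 1.8, 9.3]
gripper_width: 0.689
t: 11.65
eef_pos: [0.4496, -0.1183, 0.0042]
tool_rot: [0.0, 0.756, 0.655, 0.0]
contact_force: [-3.4, 0.2, 8.9]
gripper_width: 0.689
t: 12.15
eef_pos: [0.4505, -0.1186, 0.0905]
tool_rot: [0.001, 0.756, 0.655, 0.001]
contact_force: [0.6, 0.2, -4.7]
gripper_width: 0.686
contact_force: [0.3, 0.5, -4.8]
gripper_width: 0.687
contact_force: [-0.3, 0.4, -4.4]
gripper_width: 0.685
contact_force: [0.2, 0.3, -4.8]
gripper_width: 0.69
contact_force: [0.3, 0.4, -4.0]
gripper_width: 0.685
t 12.6 eef [ 0.449  -0.1181  0.0876] yaw -8.2
shift [-0.0438  0.2003 -0.0027] rotvec [ -0.09  -0.02 -12.2 ]
```

View pics/w6.png

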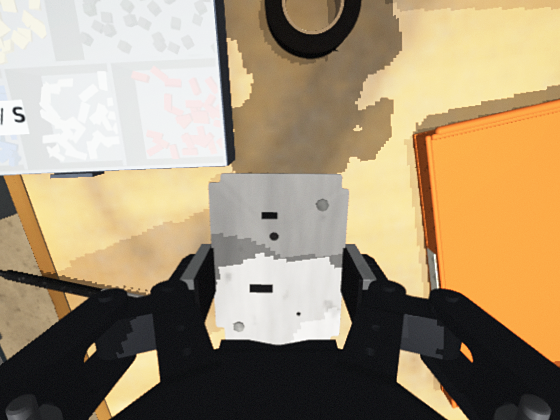

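```bash
python3 -c "
from h import *
go([.644,.181,.09],-6)"
```

```text
t 12.6 eef [ 0.449  -0.1181  0.0876] yaw -8.2
shift [ 0.3239  0.1504 -0.0025] rotvec [-0.09 -0.01 -2.2 ]
```

```bash
python3 -m jog '0.018 0.008 -0.003 0 0 0 0.03;0.054 0.025 -0.003 0 0 -1 0.03;0.092 0.043 -0.003 0 0 -2 0.03;0.13 0.06 -0.003 0 0 -2.2 0.03;0.168 0.078 -0.003 0 0 -2.2 0.03';python3 -m jog '0.038 0.018 0 0 0 0 0.03;0.076 0.036 0 0 0 0 0.03;0.114 0.053 0 0 0 0 0.03;0.14 0.066 0 0 0 0 0.03;0.154 0.072 0 0 0 0 0.03';python3 -m jog '0 0 0 0 0 0 0.03;0 0 0 0 0 0 0.03';python3 -c "
from h import *
go([.644,.181,.008],-6); grab('wrist','w7')"
```

```text
t: 13.1
eef_pos: [0.5511, 0.0382, 0.0909]
tool_rot: [-0.0, 0.743, 0.669, -0.0]
contact_force: [0.1, 0.5, -4.0]
gripper_width: 0.684
t: 13.6
eef_pos: [0.6389, 0.1862, 0.0906]
tool_rot: [-0.001, 0.742, 0.67, 0.0]
contact_force: [-0.3, -0.1, -4.4]
gripper_width: 0.688
t: 13.8
eef_pos: [0.6376, 0.1809, 0.0905]
tool_rot: [0.0, 0.743, 0.669, -0.001]
contact_force: [-0.9, -2.0, -4.6]
gripper_width: 0.685
t 13.8 eef [0.6376 0.1809 0.0905] yaw -6.04
shift [0.0009 0.0065 0.0825] rotvec [-0.1   0.12 -0.04]
```

View pics/w7.png

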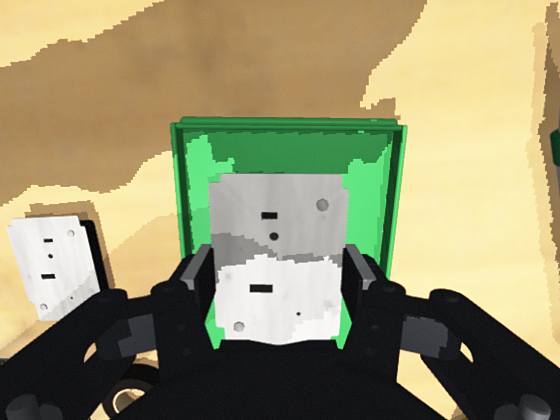

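```bash
python3 -c "
from h import *
c=grab('wrist')
print(cast(c,[[173,123],[406,126],[181,128],[397,131]],.022).round(4).tolist())"
python3 -m jog '0.001 0.006 0.01 0 0 0 0.03;0.001 0.006 0.04 0 0 0 0.03;0.001 0.006 0.065 0 0 0 0.03;0.001 0.006 0.072 0 0 0 0.03;0.001 0.006 0.072 0 0 0 0.03'; python3 -c "
from h import *
go([.644,.181,.008],-6)"
```

```text
[[0.5743, 0.2522, 0.022], [0.7298, 0.2338, 0.022], [0.5791, 0.2484, 0.022], [0.7237, 0.2311, 0.022]]
t: 14.4
eef_pos: [0.6436, 0.1817, 0.0179]
tool_rot: [-0.0, 0.743, 0.669, -0.001]
contact_force: [-0.3, 0.2, -4.1]
gripper_width: 0.688
t 14.4 eef [0.6436 0.1817 0.0179] yaw -6.05
shift [-0.0006  0.0005  0.0099] rotvec [-0.15  0.09 -0.05]
```

```bash
python3 -m jog '0 0 0.003 0 0 0 0.03;0 0 0.006 0 0 0 0.03;0 0 0.008 0 0 0 0.03;0 0 0.009 0 0 0 0.03;0 0 0.009 0 0 0 0.03'; python3 -m jog '0 0 0.001 0 0 0 0.03;0 0 0.001 0 0 0 0.03'
```

```text
t: 14.9
eef_pos: [0.6446, 0.1829, 0.0106]
tool_rot: [0.0, 0.743, 0.669, 0.0]
contact_force: [-0.0, -1.0, -4.5]
gripper_width: 0.689
t: 15.1
eef_pos: [0.6445, 0.1828, 0.0095]
tool_rot: [0.0, 0.743, 0.669, 0.0]
contact_force: [0.4, 1.1, -4.0]
gripper_width: 0.685
```

```bash
python3 -m jog '0 0 0.001 0 0 0 0.03;0 0 0.001 0 0 0 0.03'; python3 -m jog '0 0 0.001 0 0 0 0.03;0 0 0.001 0 0 0 0.03'
```

```text
t: 15.3
eef_pos: [0.6446, 0.1829, 0.0084]
tool_rot: [0.0, 0.743, 0.669, 0.0]
contact_force: [0.3, -0.4, -5.7]
gripper_width: 0.69
t: 15.5
eef_pos: [0.6446, 0.1828, 0.0083]
tool_rot: [0.0, 0.743, 0.669, -0.0]
contact_force: [-3.2, -1.0, 4.5]
gripper_width: 0.689
```

On the floor; release.

```bash
python3 -m jog '0 0 0 0 0 0 0.085;0 0 0 0 0 0 0.085;0 0 0 0 0 0 0.085;0 0 0 0 0 0 0.085';python3 -m jog '0 0 -0.02 0 0 0 0.085;0 0 -0.05 0 0 0 0.085;0 0 -0.09 0 0 0 0.085;0 0 -0.11 0 0 0 0.085;0 0 -0.11 0 0 0 0.085'; python3 - <<'E'
from h import *
grab('wrist','w8')
go([.460,.151,.11],0)
E
```

```text
t: 15.9
eef_pos: [0.6447, 0.1829, 0.0075]
tool_rot: [0.0, 0.743, 0.669, 0.0]
contact_force: [0.8, -0.7, 0.9]
gripper_width: 0.994
t: 16.4
eef_pos: [0.6469, 0.1839, 0.1215]
tool_rot: [0.001, 0.743, 0.669, 0.003]
contact_force: [1.1, 0.3, -0.0]
gripper_width: 0.995
t 16.45 eef [0.6456 0.1832 0.1192] yaw -6.01
shift [-0.0515 -0.1813  0.0085] rotvec [ 0.19 -0.07 -6.01]
```

View pics/w8.png

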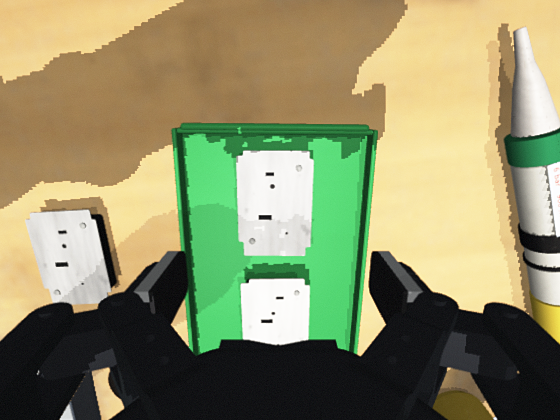

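Both modules lie flat, separated in the green tray. Now module A.

```bash
python3 -m jog '-0.013 -0.045 0.004 0 0 -3 0.085;-0.026 -0.09 0.008 0 0 -6 0.085;-0.038 -0.135 0.008 0 0 -6 0.085;-0.05 -0.176 0.012 0 0 -6 0.085;-0.0515 -0.181 0.014 0 0 -6 0.085'; python3 -m jog '0 0 0 0 0 0 0.085;0 0 0 0 0 0 0.085';python3 - <<'E'
from h import *
c=grab('wrist','w9')
go([.460,.151,.02],0)
hsv=cv2.cvtColor(c["image"],cv2.COLOR_RGB2HSV)
sil=cv2.inRange(hsv,(0,0,100),(180,45,255)); M=np.zeros_like(sil); M[110:285,225:340]=sil[110:285,225:340]
M=cv2.morphologyEx(M,cv2.MORPH_OPEN,np.ones((5,5)))
k=max(cv2.findContours(M,0,1)[0],key=cv2.contourArea).reshape(-1,2)
print(cv2.boundingRect(k),rect(cast(c,k,.02)))
E
```

```text
t: 16.95
eef_pos: [0.4522, 0.1482, 0.1012]
tool_rot: [-0.001, 0.707, 0.708, -0.004]
contact_force: [0.5, -0.1, -0.4]
gripper_width: 0.995
t: 17.15
eef_pos: [0.4601, 0.1508, 0.1032]
tool_rot: [-0.0, 0.707, 0.707, 0.0]
contact_force: [0.4, 0.6, 0.8]
gripper_width: 0.997
t 17.2 eef [0.4605 0.151  0.1033] yaw -0.04
shift [-0.     -0.0006  0.0833] rotvec [ 0.04 -0.04 -0.04]
(238, 148, 83, 114) [460.  153.1  88.6  60.4  -3.1]
```

View pics/w9.png

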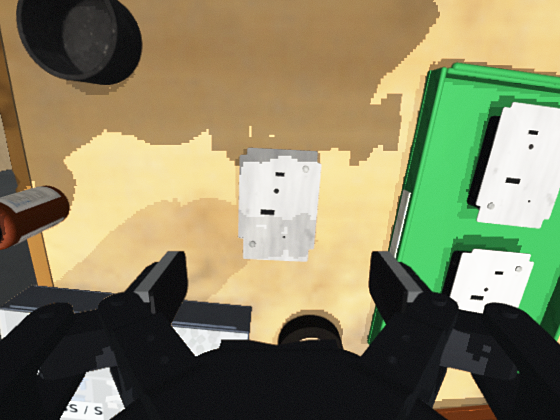

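```bash
python3 -m jog '0.0015 0 0.03 0 0 3 0.085;0.0015 0 0.06 0 0 3 0.085;0.0015 0 0.08 0 0 3 0.085;0.0015 0 0.087 0 0 3 0.085;0.0015 0 0.087 0 0 3 0.085'; python3 -m jog '0 0 0.008 0 0 0 0.085;0 0 0.012 0 0 0 0.085;0 0 0.012 0 0 0 0.085'; python3 - <<'E'
from h import *
go([.46,.1525,.003],-3.1)
E
```

```text
t: 17.7
eef_pos: [0.4594, 0.1522, 0.0156]
tool_rot: [-0.0, 0.725, 0.688, -0.001]
contact_force: [-0.0, -0.2, -0.2]
gripper_width: 0.997
t: 18.0
eef_pos: [0.4593, 0.152, 0.0045]
tool_rot: [0.0, 0.725, 0.688, 0.0]
contact_force: [-0.5, 0.2, -0.1]
gripper_width: 0.994
t 18.0 eef [0.4593 0.152  0.0045] yaw -3.01
shift [0.0005 0.0007 0.0015] rotvec [ 0.02 -0.    0.09]
```

```bash
python3 -m jog '0 0.001 0.001 0 0 0 0.085;0 0.001 0.001 0 0 0 0.03;0 0.001 0.001 0 0 0 0.03;0 0.001 0.001 0 0 0 0.03;0 0.001 0.001 0 0 0 0.03' 40; python3 -m jog '0 0 0 0 0 0 0.03;0 0 0 0 0 0 0.03'; python3 -m jog '0 0 -0.01 0 0 0 0.03; 0 0 -0.03 0 0 0 0.03; 0 0 -0.06 0 0 0 0.03; 0 0 -0.085 0 0 0 0.03;0 0 -0.09 0 0 0 0.03';for i in 1 2 3 4; do python3 -m jog '0 0 0 0 0 0 0.03' | grep -E 'force|width'; done; python3 - <<'E'
from h import *
grab("wrist","w10")
f=[]
for i in range(6): grab("side"); f.append(status.get_obs()["contact_force"])
print(np.mean(f,0))
go([0.644,-0.136,.1],4)
E
```

```text
t: 18.5
eef_pos: [0.4603, 0.152, 0.0042]
tool_rot: [0.0, 0.725, 0.688, 0.0]
contact_force: [-1.6, -1.1, 7.8]
gripper_width: 0.688
t: 18.7
eef_pos: [0.4603, 0.152, 0.0042]
tool_rot: [0.0, 0.725, 0.688, 0.0]
contact_force: [-2.1, -1.6, 7.9]
gripper_width: 0.687
t: 19.2
eef_pos: [0.4618, 0.1527, 0.0964]
tool_rot: [0.001, 0.725, 0.688, 0.002]
contact_force: [0.9, 0.2, -1.3]
gripper_width: 0.693
contact_force: [0.2, 0.5, -1.0]
gripper_width: 0.687
contact_force: [0.4, -0.6, -1.6]
gripper_width: 0.689
contact_force: [-0.2, -0.3, -0.8]
gripper_width: 0.689
contact_force: [0.4, 0.7, -0.9]
gripper_width: 0.687
[ 0.15496789 -0.19507204 -1.36388116]
t 19.95 eef [0.4601 0.152  0.0933] yaw -3.0
shift [-0.278   0.1988 -0.0067] rotvec [-0.01  0.   -7.  ]
```

View pics/w10.png

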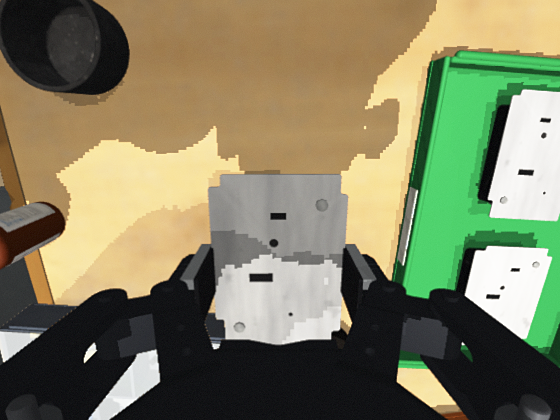

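```bash
python3 -m jog '-0.016 0.011 -0.005 0 0 -0.5 0.03;-0.045 0.032 -0.005 0 0 -2 0.03;-0.08 0.057 -0.005 0 0 -4 0.03;-0.115 0.082 -0.005 0 0 -6 0.03;-0.15 0.107 -0.005 0 0 -7 0.03';python3 -c "
from h import *
go([0.639,-0.135,.1],4)"
```

```text
t: 20.45
eef_pos: [0.5599, -0.0049, 0.0985]
tool_rot: [0.0, 0.681, 0.732, 0.0]
contact_force: [0.9, -0.9, -1.1]
gripper_width: 0.689
t 20.45 eef [ 0.5599 -0.0049  0.0985] yaw 4.08
shift [-0.1354  0.0697 -0.0014] rotvec [0.02 0.   0.08]
```

```bash
python3 -m jog '-0.035 0.018 0 0 0 0 0.03;-0.07 0.036 0 0 0 0 0.03;-0.105 0.054 0 0 0 0 0.03;-0.13 0.067 0 0 0 0 0.03;-0.13 0.067 0 0 0 0 0.03';python3 -m jog '0 0 0 0 0 0 0.03;0 0 0 0 0 0 0.03'; python3 -c "
from h import *
go([0.639,-0.135,.02],4);grab('wrist','w11')"
```

```text
t: 20.95
eef_pos: [0.6363, -0.1343, 0.0981]
tool_rot: [0.001, 0.684, 0.729, -0.001]
contact_force: [-0.3, -1.7, -1.5]
gripper_width: 0.689
t: 21.15
eef_pos: [0.6345, -0.1268, 0.0982]
tool_rot: [-0.001, 0.681, 0.732, 0.0]
contact_force: [0.6, -0.2, -1.1]
gripper_width: 0.686
t 21.15 eef [ 0.6345 -0.1268  0.0982] yaw 4.09
shift [-0.0086  0.004   0.0782] rotvec [-0.04 -0.06  0.09]
```

View pics/w11.png

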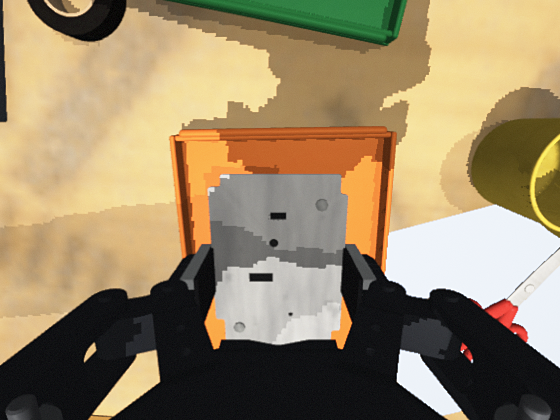

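```bash
python3 - <<'E'
from h import *
c=grab('wrist')
P=cast(c,[[170,134],[395,131],[187,245],[387,255]],.022); print(P.round(4).tolist(),((P[0]+P[1])/2).round(4))
# slot 65 mm in from the outer end
v=np.array([-np.sin(np.radians(4)),np.cos(np.radians(4)),0]); print(((P[0]+P[1])/2-.065*v).round(4))
E
```

```text
[[0.5548, -0.0745, 0.022], [0.712, -0.061, 0.022], [0.5663, -0.1578, 0.022], [0.7219, -0.1549, 0.022]] [ 0.6334 -0.0678  0.022 ]
[ 0.6379 -0.1326  0.022 ]
```

```bash
python3 -m jog '-0.007 0.003 0.01 0 0 -1 0.03;-0.007 0.003 0.04 0 0 -1 0.03;-0.007 0.003 0.07 0 0 -1 0.03;-0.007 0.003 0.078 0 0 -1 0.03;-0.007 0.003 0.078 0 0 -1 0.03'; python3 -m jog '0 0 0.003 0 0 0 0.03;0 0 0.006 0 0 0 0.03;0 0 0.008 0 0 0 0.03;0 0 0.008 0 0 0 0.03'
```

```text
t: 21.75
eef_pos: [0.6373, -0.135, 0.0188]
tool_rot: [-0.001, 0.675, 0.738, -0.001]
contact_force: [0.3, -0.6, -0.9]
gripper_width: 0.688
t: 22.15
eef_pos: [0.6387, -0.1353, 0.0128]
tool_rot: [0.0, 0.676, 0.737, 0.0]
contact_force: [0.5, 0.8, -1.2]
gripper_width: 0.689
```

```bash
python3 -m jog '0 0 0.002 0 0 0 0.03;0 0 0.003 0 0 0 0.03;0 0 0.0035 0 0 0 0.03;0 0 0.0035 0 0 0 0.03';python3 -m jog '0 0 0.001 0 0 0 0.03;0 0 0.001 0 0 0 0.03'
```

```text
t: 22.55
eef_pos: [0.6384, -0.1352, 0.0088]
tool_rot: [-0.0, 0.676, 0.737, -0.0]
contact_force: [-0.2, -0.1, -1.1]
gripper_width: 0.686
t: 22.75
eef_pos: [0.6386, -0.1352, 0.0083]
tool_rot: [0.0, 0.676, 0.737, 0.0]
contact_force: [-1.1, 0.5, 1.8]
gripper_width: 0.689
```

```bash
python3 -m jog '0 0 0 0 0 0 0.085;0 0 0 0 0 0 0.085;0 0 0 0 0 0 0.085;0 0 0 0 0 0 0.085';python3 -m jog '0 0 -0.02 0 0 0 0.085;0 0 -0.05 0 0 0 0.085;0 0 -0.09 0 0 0 0.085;0 0 -0.14 0 0 0 0.085;0 0 -0.17 0 0 0 0.085'; python3 -m jog '-0.04 -0.01 0 0 0 0 0.085;-0.08 -0.03 0 0 0 0 0.085;-0.12 -0.05 0 0 0 0 0.085;-0.16 -0.07 0 0 0 0 0.085;-0.2 -0.09 0 0 0 0 0.085';python3 -m jog '-0.04 -0.01 0 0 0 0 0.085;-0.08 -0.02 0 0 0 0 0.085;-0.12 -0.03 0 0 0 0 0.085;-0.12 -0.03 0 0 0 0 0.085;-0.12 -0.03 0 0 0 0 0.085'; python3 - <<'E'
from h import *
grab('side','sf');grab('top','tf')
E
```

```text
t: 23.15
eef_pos: [0.6385, -0.1352, 0.0079]
tool_rot: [-0.0, 0.676, 0.737, -0.0]
contact_force: [0.1, 0.2, 0.3]
gripper_width: 0.997
t: 23.65
eef_pos: [0.6399, -0.1352, 0.1819]
tool_rot: [0.002, 0.676, 0.737, 0.001]
contact_force: [0.3, 0.1, 0.9]
gripper_width: 0.993
t: 24.15
eef_pos: [0.5653, -0.3438, 0.178]
tool_rot: [0.0, 0.676, 0.737, -0.0]
contact_force: [0.1, -0.2, -0.2]
gripper_width: 0.998
t: 24.65
eef_pos: [0.5458, -0.4656, 0.1774]
tool_rot: [-0.0, 0.677, 0.736, -0.0]
contact_force: [0.0, 0.9, 1.0]
gripper_width: 0.992
```

View pics/sf.png

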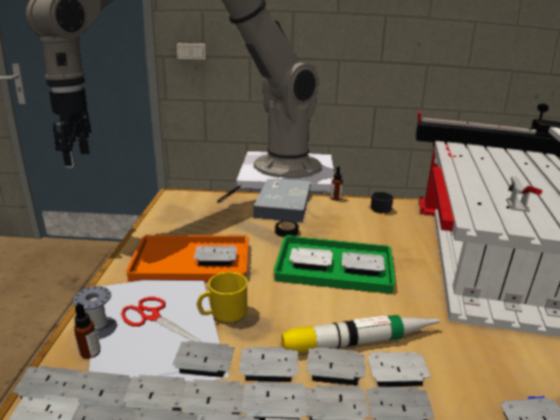

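View pics/tf.png

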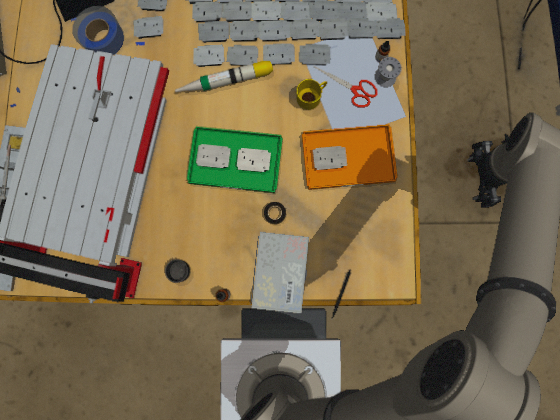

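All three modules lie flat in their trays, at top-view pixels (213,156) and (254,160) in green and (329,157) in orange. The tape (274,212) and pot (177,270) have not moved, and the arm is clear.

```bash
python3 -c "
from station import workorder,status
print(workorder.hand_in(), status.get_obs()['t'])"
```

```text
the job is handed in; nothing more can be done
the job is handed in; nothing more can be done
```

All three modules are sorted and set down, and the job was handed in at about 25 s. I named them by position, left to right as the robot sees them:

| Module | Force when lifted | Verdict | Placed in |
|---|---|---|---|
| A (left) | about 1.2 N | hollow | orange tray, left slot |
| B (middle) | about 4.6 N | filled | green tray, left slot |
| C (right) | about 5.2 N | filled | green tray, right slot |

- **Final pictures:** the top and side views show all three flat, cover up, apart from each other and inside their trays. The tape and pot are where they started, and the arm is clear.
- **Set-down:** I lowered each module until the force reading showed it resting on the tray floor, then opened the fingers. The highest force I read was about 14 N, while setting down C.
- **Disagreements:** C's force reading works out to slightly over 500 g, the top of the filled range, but sensor noise of up to about 1 N covers that. Rough positions taken by eye from the side camera were 14 to 20 mm off in x. I used the top and wrist cameras instead; those agreed with each other to within about 3 mm and 3°.

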